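Rack the shortbread tray and set the cooling timer

TASK

Rack the tray of shortbread that is on the bench: keeping it roughly level, slide it onto the middle runners of the cooling rack, right back against the stop, and let go. Then turn the timer's dial to 40 minutes. Leave everything else on the bench, and the tray already on the bottom runners, where it is.

Things in the scene. Friction and masses are not known exactly. Their poses are not given: they have to be found in the camera images.
- tray: Aluminium sheet cake tray on the bench, 200 mm long (its x) by 160 wide (its y), 24 high, about 0.2 kg; both ends alike. Origin: centre of its underside. Floor 2.5 mm thick; a slab of baked shortbread, 90 (x) by 110 (y) mm, top 12 mm above the underside, is fixed in its middle.
- tray_end0 (a point): Middle of the tray's end wall at its -x, top of the rim (tray frame: x -95.5, y 0, z 24 mm). All four walls count as 9 mm thick from rim to floor, outer faces at x = +-100 and y = +-80 mm; an end wall can be pinched from above, one finger inside the tray, one outside.
- tray_end1 (a point): The same at the other end (tray frame: x +95.5, y 0, z 24 mm).
- rack: Bench-top cooling rack fixed to the bench, 210 mm deep (x) by 192 wide (y), 170 high. Origin: centre of its footprint; its x points from the open front into the rack, z up. Three pairs of runners along x, from -105 to +105 mm; ledge tops (2 mm thick) 64, 112 (middle pair) and 158 mm above the bench. Top pair empty, another tray on the bottom pair.
- rack_mouth (a point): Midway between the front ends of the middle runners, at ledge height (rack frame: x -105, y 0, z 112 mm). Ledges reach from 68.5 to 84 mm either side of the middle, where flanges 12 mm high leave a tray 4 mm of play each side. Posts (x +-85, y +-91 mm) and top flanges end 170 mm above the bench; between the runners it is open above.
- rack_home (a point): Where the underside centre of a tray lies when it is fully home on the middle runners (rack frame: x 0, y 0, z 112 mm), its far end against the stop bar across the back at x = +100 mm and its near end at x = -100 mm.
- lower_tray: A second tray, the same as the first, already home on the bottom runners of the rack (loose). Leave it there.
- timer: Countertop timer, stuck to the bench by its foot: round aluminium housing 92 mm across, 44 high. Origin: centre of its underside; z is the dial's axis. Its pale face has a fixed scale, 60 minutes to a full turn, counted clockwise from above, a dark mark every 5 minutes 35 to 44 mm from the axis: 0 is the broad mark towards the timer's +x, 15, 30 and 45 are longer, the rest short and thin.
- timer_mark0 (a point): The broad 0 mark on the timer's face, 41 mm from the axis.
- timer_mark40 (a point): The 40 minute mark on the timer's face, the eighth 5-minute mark clockwise from 0 (the second after the long 30 mark), 41 mm from the axis.
- dial (a joint): Angle of the timer's dial in rad, growing clockwise seen from above: 0 with its pointer at the 0 mark, 0.1047 a minute, 4.19 at 40 minutes; turns from 0 to 6.2, with 0.05 N m of friction, and stays where it is left.
- dial_grip (a point): On the dial's axis, in its bar, 72 mm above the bench; x runs along the bar to the pointer end, z up. The dial is a black disc 65 mm across, its top 50 mm above the bench, with a straight bar across it to turn it by: 56 mm long, 14 wide, top 76.5 mm above the bench. A pale line on one half of the bar is the pointer.
- dial_pointer (a point): Top of the pointer end of the dial's bar, 28 mm from the axis.
- jug: Glass jug, 88 mm across at the mouth, 108 mm tall; its handle stands out to 79 mm along its own -x. Origin: centre of its underside. Leave it alone.
- trivet: Black round silicone trivet, 160 mm across and 10 mm thick, standing upright in a steel foot (80 by 90 mm), 164 mm tall in all; the disc lies in its own y-z plane. Origin: centre of the foot's underside. Leave it alone.
- comb: White plastic cake comb, 85 by 62 mm, 4 mm thick, lying flat. Origin: centre of its underside. Leave it alone.
- tin: Round aluminium cake tin with its lid on, 92 mm across and 55 mm tall. Origin: centre of its underside. Leave it alone.
- canister: Closed glass canister, 80 mm across and 130 mm tall. Origin: centre of its underside. Leave it alone.
- spatula: Spatula with a wooden handle, 230 mm long along its x, lying flat, 20 mm high. Origin: under its middle. Leave it alone.

How it is judged:
On the way, in this order (a step that is already met when the one before it is completed fails the run):
1. the tray is home on the middle runners and let go (z of tray in the frame of rack between 0.107 and 0.118 m and x of tray in the frame of rack above -0.008 m and y of tray in the frame of rack between -0.008 and 0.008 m and angle between the x axis of tray and the x axis of rack, either way round below 0.08 rad and angle between tray's own z axis and vertical below 0.06 rad and contact force between the fingers and tray below 0.1 N and linear speed of tray below 0.02 m/s), for 0.2 s.
2. the timer's dial points to 40 minutes (value of joint dial between 4.032 and 4.346 rad), for 0.2 s.
At the end, for the whole second after the job is handed in: The tray rests level on the middle runners, square in the rack (within 8 mm sideways and 0.08 rad) and with its end within 8 mm of the back stop, let go and still; and the dial, set after that, stands still at 40 minutes, within 1.5 minutes (0.157 rad) (all of step 1 and all of step 2 and velocity of joint dial between -0.05 and 0.05 rad/s); the robot touches nothing.
It fails at once if the tray is tipped by more than about 25 degrees (angle between tray's own z axis and vertical above 0.45 rad).
It fails at once if the tray on the bottom runners is shifted by more than 15 mm (distance of lower_tray from where it was at the start of the episode above 0.015 m).
It fails at once if the jug or the trivet is shifted by more than 25 mm or tipped (distance of any of jug, trivet from where it was at the start of the episode above 0.025 m or angle between any of jug, trivet's own z axis and vertical above 0.3 rad).
It fails at once if the tin, comb, canister or spatula is shifted by more than 25 mm or tipped (distance of any of tin, comb, canister, spatula from where it was at the start of the episode above 0.025 m or angle between any of tin, comb, canister, spatula's own z axis and vertical above 0.3 rad).
It also fails if it takes over 70 s, if anything falls off the work surface, if the arm or the gripper's body presses on something with over 40 N, if the wrist force passes 120 N, or if a joint passes its speed limit or range.

ROBOT

A 6-joint arm with a two-finger parallel gripper is mounted at the origin on the work surface. World frame = base frame: x ahead of the robot, y to its left, z up, the work surface at z = 0. Lengths are in m, angles in rad, forces in N, time in s.
With the tool pointing down it reaches from about 0.35 to 0.85 m from the base axis. Payload 8.1 kg.
Tool frame: the origin (TCP) lies on the mounting face of the last link; the fingertips stand 186 mm ahead of it and the grasp point (between the pads) lies 167 mm ahead of it; z points along the fingers, y is the line along which they close (so a half turn about z gives the same grasp; the last joint's range is limited). The gripper opens to 93 mm and grips with 3 to 60 N. Pads are 15 mm wide; open, the fingers measure 128 mm over their backs; the gripper's body (75 mm by 188 mm) begins 65 mm behind the grasp point.
Start: joints at [-1.431, 0.13, 1.488, -0, 1.523, -0.085], TCP at [0.134, -0.585, 0.405] pointing down, gripper open.
Joint ranges: [-2.96, 2.96], [-0.89, 2.26], [0.02, 2.5], [-1.34, 4.48], [0, 2.73], [-2.66, 2.66]. Speed limits (rad/s): [2.39, 2.39, 2.79, 3.14, 3.14, 3.14].

INTERFACE

Orientations are given as a rotation vector (axis times angle).
In Python, from plant import read_state, read_camera, camera_params, close_job gives the robot as it stands. The module is installed in compiled form; this text tells all that it offers.
- The arm moves only by the tool servo_tool, never from a script. Its argument "increments" is a list of rows, each an object with "slide": the shift along the tool's x, y, z in mm, a list of three; "dr": the turn, a rotation vector about the tool's x, y, z in rad, a list of three; "jaw": the closure, from 0 (fully open) to 1 (shut). In form: [{"slide": [x, y, z], "dr": [ax, ay, az], "jaw": jaw}, ...]. A call has 1 to 20 rows; each row is the pose to reach, as a shift and turn from the pose commanded when the call began, along the tool's axes at that moment; what a row does not reach only later rows make up. A row lasts 1/10 s, in which the tool goes at most 50 mm and 8.59 degrees, less where a joint would pass 70% of its speed; a pose out of reach is approached as far as the arm can. A call with a gripper value outside its range is refused whole. The fingers move at their own pace and stop on an object; "force" is the grip in N (left out, the last holds). Time passes only in rows, so rows that repeat a pose let the fingers close. It gives the time, the measured TCP pose, the force, the opening and the grip force at its end, in the units of the state.
- read_state(): the state, without advancing time (a new reading comes with each control period).
- read_camera(name): name is "scene" or "top" or "wrist"; returns (picture, depth): 480x640x3 uint8, red, green, blue; 480x640 float32, m along the optical axis (not along the pixel's ray), 0 where there is no reading.
- camera_params(name): a dict with "fx", "fy", "cx", "cy" (pixels), "k1" (the pictures are not rectified: a ray, as slopes to the right and down, at radius r is drawn at 1 + k1 r^2 times it, then the intrinsics apply), "rvec" (rotation vector, rad) and "tvec" (3), from world to camera coordinates, as OpenCV has them. Camera axes: x right, y down, z forward; pixel columns grow to the right and rows downward; lengths in m; the calibration is good to about 2 mm. A picture is of the moment at which its call begins: read the wrist's pose just before it. camera_params takes no time and is no camera call; for the wrist camera it gives the pose at the moment of the call.
- close_job(): hands the job in; it is judged then, once.
The state is a dict: "t": time; "q": joint angles; "dq": joint speeds; "joint_torque": joint torques, N m; "tool_pos": TCP position; "orientation": TCP orientation; "force": force on the tool from outside, world axes, zero at the start; "wrist_torque": the same for the moment, N m; "opening": finger opening in m; "gripper_force": force on a finger pad.
Only numpy, scipy, OpenCV 4.12 (cv2) and the standard library are available. Lean on these libraries where they do the work, as an engineer would, in place of code of your own. Each camera call takes 0.05 s, during which the arm holds its last target. There are 200 camera calls.

## Working session

There is one attempt and no reset: what is moved stays moved. The work goes in short steps, Python scripts to look and compute and a tool call to move; the robot and the scene stay as the last step left them, time stands still between calls to the robot, and variables do not carry over. Pictures are saved under pics/ and viewed, at most 10 in all, crops included, and the job is handed in when it is done.

Besides the shell and the picture viewer there is one more tool, called after "Request:" by a JSON object that holds its "method" and its "body". servo_tool: Moves the arm, as the interface text tells. Its arguments: {"type":"object","properties":{"increments":{"type":"array"},"force":{"type":"number"}},"required":["increments"]}

```bash
mkdir -p pics; cat > h.py <<'E'
import numpy as np, cv2
from plant import *
from scipy.spatial.transform import Rotation as R
def cam(n):
    p=camera_params(n); im,d=read_camera(n); return p,im,d
def K(p): return np.array([[p['fx'],0,p['cx']],[0,p['fy'],p['cy']],[0,0,1.]])
def rays(p,uv):
    uv=np.asarray(uv,float).reshape(-1,1,2)
    xy=cv2.undistortPoints(uv,K(p),np.array([p['k1'],0,0,0.])).reshape(-1,2)
    Rm=R.from_rotvec(p['rvec']).as_matrix(); t=np.asarray(p['tvec'])
    d=np.c_[xy,np.ones(len(xy))]
    return -Rm.T@t, d@Rm, d
def plane(p,uv,z):
    o,w,_=rays(p,uv); s=(z-o[2])/w[:,2]; return o+w*s[:,None]
def cloud(p,d):
    v,u=np.nonzero(d>0); o,w,_=rays(p,np.c_[u,v]); return np.c_[u,v],o+w*d[v,u][:,None]
def project(p,X):
    return cv2.projectPoints(np.asarray(X,float).reshape(-1,3),np.asarray(p['rvec'],float),np.asarray(p['tvec'],float),K(p),np.array([p['k1'],0,0,0.]))[0].reshape(-1,2)
E
python3 - <<'E'
from h import *
for n in ("scene","top"):
    p,im,d=cam(n); cv2.imwrite(f"pics/{n}0.png",im[:,:,::-1]); np.savez(f"{n}0.npz",im=im,d=d,p=p)
    print(n,p, rays(p,[[320,240]])[0])
print(read_state())
E
```

```text
scene {'fx': 451.0236681313772, 'fy': 451.0236681313772, 'cx': 317.87803051624087, 'cy': 238.2281221060034, 'k1': -0.04634559386202176, 'rvec': array([ 1.58072994,  2.1820546 , -0.69259922]), 'tvec': array([ 0.19717425, -0.394573  ,  1.43128672])} [1.15416864 0.16815163 0.93955681]
top {'fx': 530.0535031550564, 'fy': 530.0535031550564, 'cx': 311.6699013582761, 'cy': 244.42156828358006, 'k1': -0.04642667399729609, 'rvec': array([ 2.18697442, -2.17391017,  0.10240143]), 'tvec': array([-0.02520333,  0.60809345,  1.22095832])} [ 0.50015604 -0.01298903  1.26918371]
{'t': 0.1, 'q': array([-1.43138957e+00,  1.31100126e-01,  1.48915816e+00,  4.00776709e-05,
        1.52302578e+00, -8.53869339e-02]), 'dq': array([-7.29267982e-05, -2.22959715e-03, -2.96385829e-03, -1.63998137e-03,
       -2.52164350e-03, -1.71167286e-03]), 'joint_torque': array([-2.57375204e-04, -5.61343610e+01, -4.93100095e+01,  7.69166811e-02,
        2.90964375e-02, -5.04995853e-05]), 'tool_pos': array([ 0.13375139, -0.58469129,  0.40379016]), 'orientation': array([-3.12008873e+00, -3.52169305e-01,  8.89131781e-06]), 'force': array([ 0.4301422 , -0.11691522, -0.52325757]), 'wrist_torque': array([-0.00347726,  0.04826901,  0.02628446]), 'gripper_force': 0.0, 'opening': 0.09299104787031752}
```

View pics/top0.png

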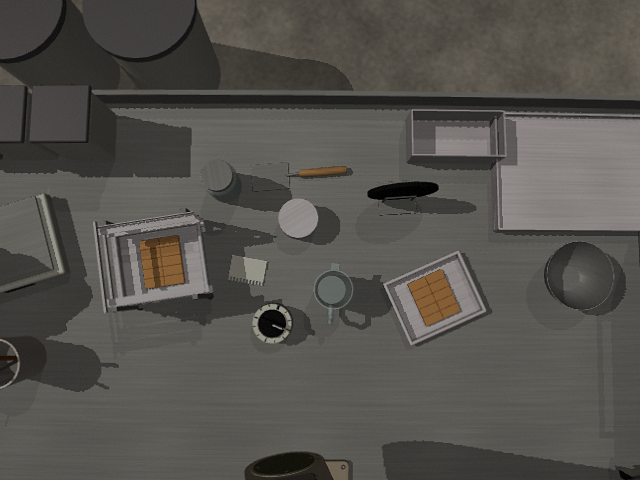

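View pics/scene0.png

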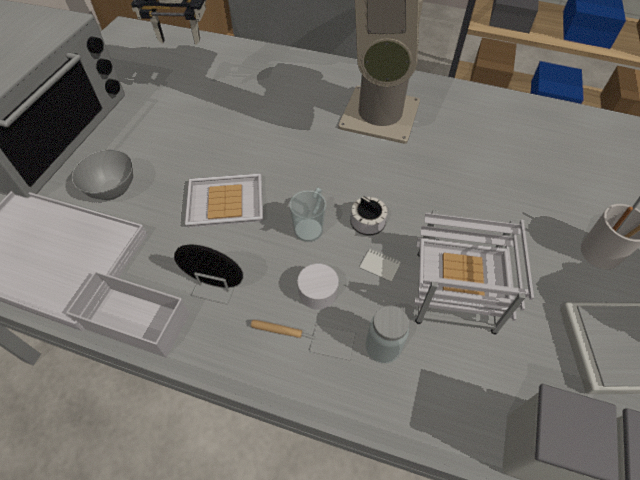

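The top view shows the tray at (435,298), the rack at (152,260) with its open side to the right, the timer at (272,324) with its pointer at right-down, and the jug at (333,290). The scene view agrees. Next I measure poses.

```bash
cat > m.py <<'E'
from h import *
C=[]
for n in ("top","scene"):
    f=np.load(n+"0.npz",allow_pickle=True); p=f['p'].item(); uv,X=cloud(p,f['d']); C.append((p,f['im'],uv,X))
p,im,uv,X=C[0]
print("bench z",np.median(X[(abs(uv-[430,400])<15).all(1)][:,2]))
c=lambda u,v,z:plane(p,[[u,v]],z)[0].round(3)
print("tray",c(435,298,.0),"rack",c(152,260,.17),"timer",c(272,324,.05))
def rect(P):
    r=cv2.minAreaRect(P[:,:2].astype(np.float32)); return r
for n,(pp,_,_,Y) in zip(("top","scene"),C):
    t=plane(p,[[435,298]],.02)[0]
    m=(np.hypot(*(Y-t)[:,:2].T)<.15)&(Y[:,2]>.017)&(Y[:,2]<.032)
    print(n,"tray",rect(Y[m]),m.sum(), np.percentile(Y[m][:,2],95))
    t=plane(p,[[152,260]],.17)[0]
    for lo,hi in((.162,.178),(.1,.125),(.148,.16)):
        m=(np.hypot(*(Y-t)[:,:2].T)<.17)&(Y[:,2]>lo)&(Y[:,2]<hi)
        if m.sum()>20: print(n,"rack",lo,rect(Y[m]),m.sum(),np.percentile(Y[m][:,2],50))
# timer
t=plane(p,[[272,324]],.05)[0]
for n,(pp,_,_,Y) in zip(("top","scene"),C):
    d=np.hypot(*(Y-t)[:,:2].T)
    m=(d<.07)&(Y[:,2]>.038)&(Y[:,2]<.055); print(n,"timer",cv2.minEnclosingCircle(Y[m][:,:2].astype(np.float32)),m.sum())
    m=(d<.07)&(Y[:,2]>.065)&(Y[:,2]<.085); print(n,"bar",rect(Y[m]) if m.sum()>4 else 0,m.sum())
a=cv2.resize(im[290:360,235:310],None,fx=6,fy=6,interpolation=cv2.INTER_CUBIC)
b=cv2.resize(im[200:320,85:220],None,fx=2.6*1.0,fy=2.6,interpolation=cv2.INTER_CUBIC)
H=max(a.shape[0],b.shape[0]); out=np.zeros((H,a.shape[1]+b.shape[1],3),np.uint8)
out[:a.shape[0],:a.shape[1]]=a; out[:b.shape[0],a.shape[1]:]=b
cv2.imwrite("pics/crop1.png",np.clip(out[:,:,::-1]*1.5,0,255).astype(np.uint8)); print(out.shape)
E
python3 m.py
```

```text
bench z 0.00021082921716497616
tray [ 0.484 -0.318  0.   ] rack [0.561 0.311 0.17 ] timer [0.423 0.068 0.05 ]
top tray ((0.4855091869831085, -0.3120223581790924), (0.16056695580482483, 0.2012350857257843), 23.925697326660156) 1129 0.02724868285427462
top rack 0.162 ((0.5625384449958801, 0.32040396332740784), (0.1917043775320053, 0.2107008993625641), 9.200404167175293) 763 0.16994144350034723
top rack 0.1 ((0.5573025345802307, 0.3192295432090759), (0.18112921714782715, 0.20986071228981018), 9.180129051208496) 526 0.11195827437608818
top rack 0.148 ((0.5625494718551636, 0.3183075785636902), (0.1904609203338623, 0.20768100023269653), 8.994827270507812) 1360 0.1569132146335479
scene tray ((0.4897214472293854, -0.3117269277572632), (0.16283464431762695, 0.19866299629211426), 23.933578491210938) 776 0.026389714599925645
scene rack 0.162 ((0.5650397539138794, 0.32001519203186035), (0.19440200924873352, 0.21088339388370514), 9.313426971435547) 1094 0.16942422216759206
scene rack 0.1 ((0.5664119720458984, 0.3196212649345398), (0.19114550948143005, 0.21016322076320648), 9.611823081970215) 1667 0.11361593335939668
scene rack 0.148 ((0.5659535527229309, 0.3184751272201538), (0.1932409256696701, 0.2073870301246643), 9.39317512512207) 1032 0.1580851039193204
top timer ((0.42472177743911743, 0.06984537094831467), 0.04508805647492409) 1031
top bar ((0.4247252643108368, 0.06986194849014282), (0.056059107184410095, 0.014337420463562012), 67.0716323852539) 164
scene timer ((0.4275183081626892, 0.06940159201622009), 0.046985406428575516) 608
scene bar ((0.4286848306655884, 0.06875192373991013), (0.055882010608911514, 0.017293643206357956), 67.75951385498047) 154
(420, 801, 3)
```

View pics/crop1.png

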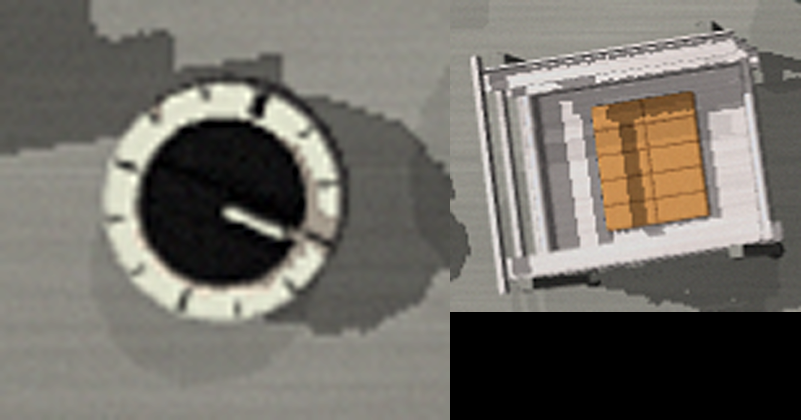

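Zoomed top view: the pointer is at the 15 mark, the broad 0 mark is at crop (260,105), and the rack's stop side is on the left with its mouth on the right. Poses agree between cameras to about 4 mm. I'll hover over the tray's far end.

Request:
{"method": "servo_tool", "body": {"increments": [{"slide": [40,-9,0],"dr": [0,0,-0.02],"jaw": 0.6},{"slide": [85,-19,10],"dr": [0,0,-0.05],"jaw": 0.6},{"slide": [130,-28,30],"dr": [0,0,-0.08],"jaw": 0.6},{"slide": [175,-38,50],"dr": [0,0,-0.1],"jaw": 0.6},{"slide": [220,-48,65],"dr": [0,0,-0.12],"jaw": 0.6},{"slide": [265,-58,80],"dr": [0,0,-0.15],"jaw": 0.6},{"slide": [310,-68,95],"dr": [0,0,-0.17],"jaw": 0.6},{"slide": [355,-79,104],"dr": [0,0,-0.193],"jaw": 0.6},{"slide": [395,-88,104],"dr": [0,0,-0.193],"jaw": 0.6},{"slide": [424,-94,104],"dr": [0,0,-0.193],"jaw": 0.6},{"slide": [424,-94,104],"dr": [0,0,-0.193],"jaw": 0.6},{"slide": [424,-94,104],"dr": [0,0,-0.193],"jaw": 0.6}], "force": 50}}

```text
t: 1.3
tool_pos: [0.5263, -0.3983, 0.3]
orientation: [-3.072, -0.654, 0.002]
force: [0.1, -0.6, -0.0]
opening: 0.0372
gripper_force: 0.0
```

```bash
cat > tf.py <<'E'
from h import *
def totool(s,X):  # world pts -> tool frame at state s
    return R.from_rotvec(s['orientation']).inv().apply(np.asarray(X)-s['tool_pos'])
E
python3 - <<'E'
from tf import *
s=read_state(); p,im,d=cam("wrist"); cv2.imwrite("pics/w1.png",im[:,:,::-1])
print(s['tool_pos'],s['orientation'],s['q'],s['opening'])
uv,X=cloud(p,d)
m=(np.hypot(*(X-[.51,-.36,0])[:,:2].T)<.2)&(X[:,2]>.018)&(X[:,2]<.03)
P=X[m]; r=cv2.minAreaRect(P[:,:2].astype(np.float32)); print(r,m.sum())
b=cv2.boxPoints(r); print(b, totool(s,np.c_[b,np.full(4,.024)]).round(4))
E
```

```text
[ 0.52632515 -0.39827032  0.2999843 ] [-3.07201941e+00 -6.53803947e-01  1.73193483e-03] [-7.25300826e-01  3.56758960e-01  1.41838327e+00 -4.39032571e-04
  1.36772501e+00  4.26190775e-01] 0.0372184969756635
((0.5278282165527344, -0.3710435926914215), (0.17707613110542297, 0.3531973958015442), 31.3745174407959) 12331
[[ 0.3602934  -0.2663623 ]
 [ 0.54417855 -0.567916  ]
 [ 0.69536304 -0.47572488]
 [ 0.5114779  -0.17417121]] [[-0.0977 -0.1878  0.2763]
 [-0.0525  0.1625  0.2759]
 [ 0.1231  0.1398  0.2757]
 [ 0.0779 -0.2105  0.2761]]
```

View pics/w1.png

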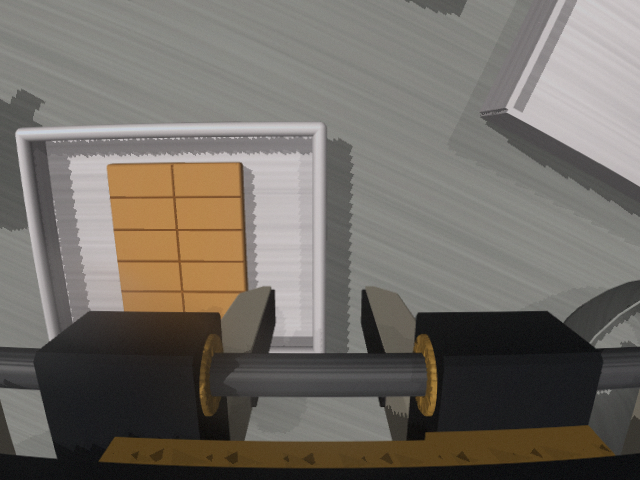

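The wrist view shows the tray's far long side at row ~127, with rim corners at (17,130) and (327,123). The gripped end wall runs near column 320.

```bash
python3 - <<'E'
from tf import *
s=read_state(); p,im,d=cam("wrist")
g=cv2.cvtColor(im,cv2.COLOR_RGB2GRAY)
X=plane(p,[[17,130],[327,123],[327,180],[326,230],[326,280]],.024)
print((totool(s,X)*1000).round(1), np.linalg.norm(X[0]-X[1]))
uv,Y=cloud(p,d); T=totool(s,Y)*1000
m=(Y[:,2]>.019)&(Y[:,2]<.028)&(uv[:,0]<340)&(T[:,2]>260)
Q=T[m]; 
print("far side x",np.percentile(Q[:,0],[98,99.5,100]),"end y",[ (lo,np.percentile(Q[(Q[:,0]>lo)&(Q[:,0]<lo+20)&(Q[:,1]>-50)][:,1],[1,50,99]).round(1)) for lo in (10,35,50)])
E
```

```text
[[  78.9 -190.8  276.2]
 [  79.3    5.6  276. ]
 [  45.2    5.8  276.1]
 [  13.6    5.4  276.1]
 [ -19.9    5.6  276.1]] 0.19644719467194366
far side x [81.01239761 81.2971945  81.47626391] end y [(10, array([-3.5,  0.9,  4.8])), (35, array([-4.1,  0.3,  4.7])), (50, array([-4.1,  0.2,  4.6]))]
```

Request:
{"method": "servo_tool", "body": {"increments": [{"slide": [1,0.5,30],"dr": [0,0,0],"jaw": 0.6},{"slide": [1,0.5,60],"dr": [0,0,0],"jaw": 0.6},{"slide": [1,0.5,85],"dr": [0,0,0],"jaw": 0.6},{"slide": [1,0.5,100],"dr": [0,0,0],"jaw": 0.6},{"slide": [1,0.5,108],"dr": [0,0,0],"jaw": 0.6},{"slide": [1,0.5,109],"dr": [0,0,0],"jaw": 0.6},{"slide": [1,0.5,109],"dr": [0,0,0],"jaw": 1},{"slide": [1,0.5,109],"dr": [0,0,0],"jaw": 1},{"slide": [1,0.5,109],"dr": [0,0,0],"jaw": 1},{"slide": [1,0.5,109],"dr": [0,0,0],"jaw": 1},{"slide": [1,0.5,109],"dr": [0,0,0],"jaw": 1},{"slide": [1,0.5,108],"dr": [0,0,0],"jaw": 1},{"slide": [1,0.5,105],"dr": [0,0,0],"jaw": 1},{"slide": [1,0.5,100],"dr": [0,0,0],"jaw": 1},{"slide": [1,0.5,92],"dr": [0,0,0],"jaw": 1},{"slide": [1,0.5,84],"dr": [0,0,0],"jaw": 1},{"slide": [1,0.5,79],"dr": [0,0,0],"jaw": 1},{"slide": [1,0.5,79],"dr": [0,0,0],"jaw": 1}], "force": 55}}

```text
t: 3.2
tool_pos: [0.5277, -0.3992, 0.2234]
orientation: [3.071, 0.651, 0.002]
force: [-0.0, -0.2, -1.8]
opening: 0.0086
gripper_force: 55.0
```

```bash
cat > tt.py <<'E'
from tf import *
s=read_state(); print(s['t'],s['tool_pos'],s['orientation'],s['opening'],s['gripper_force'],s['force'])
p,im,d=cam("top"); uv,X=cloud(p,d)
hsv=cv2.cvtColor(im,cv2.COLOR_RGB2HSV)
m=(hsv[...,1]>110)&(hsv[...,0]>8)&(hsv[...,0]<22)&(hsv[...,2]>90)
n,l,st,ce=cv2.connectedComponentsWithStats(m.astype(np.uint8))
for i in range(1,n):
    if st[i,4]>300:
        k=l[uv[:,1],uv[:,0]]==i; P=X[k]
        A=np.c_[P[:,:2]-P[:,:2].mean(0),np.ones(len(P))]; c=np.linalg.lstsq(A,P[:,2],rcond=None)[0]
        r=cv2.minAreaRect(P[:,:2].astype(np.float32)); print("slab",ce[i],r,"z",c[2],"slope",c[:2])
E
python3 tt.py
```

```text
3.2 [ 0.52770621 -0.3992028   0.22340986] [3.07139078e+00 6.51090122e-01 2.27351022e-03] 0.008607946387823242 55.01806855201721 [-0.00892049 -0.21869871 -1.79057189]
slab [169.21691542 263.50646766] ((0.5618953108787537, 0.3010200560092926), (0.10103799402713776, 0.05533185601234436), 9.673707962036133) z 0.07522217803472941 slope [-0.00175827 -0.00346989]
slab [146.83446712 265.2585034 ] ((0.5577660202980042, 0.35097652673721313), (0.1087491512298584, 0.024043727666139603), 8.904439926147461) z 0.07509314540046327 slope [ 0.00905806 -0.04035348]
slab [434.44273832 297.20729367] ((0.48645293712615967, -0.3128208518028259), (0.1091855838894844, 0.08996107429265976), 23.596107482910156) z 0.0418410636725223 slope [ 0.00181852 -0.00588443]
```

Request:
{"method": "servo_tool", "body": {"increments": [{"slide": [3,-4,-8],"dr": [0,0,0.005],"jaw": 1},{"slide": [9,-12,-25],"dr": [0,0,0.01],"jaw": 1},{"slide": [19,-25,-45],"dr": [0,0,0.02],"jaw": 1},{"slide": [32,-43,-65],"dr": [0,0,0.035],"jaw": 1},{"slide": [48,-65,-85],"dr": [0,0,0.05],"jaw": 1},{"slide": [64,-87,-103],"dr": [0,0,0.07],"jaw": 1},{"slide": [81,-110,-117],"dr": [0,0,0.09],"jaw": 1},{"slide": [98,-133,-125],"dr": [0,0,0.11],"jaw": 1},{"slide": [115,-156,-130],"dr": [0,0,0.13],"jaw": 1},{"slide": [132,-179,-130],"dr": [0,0,0.15],"jaw": 1},{"slide": [149,-202,-130],"dr": [0,0,0.17],"jaw": 1},{"slide": [166,-226,-130],"dr": [0,0,0.19],"jaw": 1},{"slide": [183,-249,-130],"dr": [0,0,0.21],"jaw": 1},{"slide": [200,-272,-130],"dr": [0,0,0.225],"jaw": 1},{"slide": [216,-294,-130],"dr": [0,0,0.24],"jaw": 1},{"slide": [229,-312,-130],"dr": [0,0,0.25],"jaw": 1},{"slide": [239,-325,-130],"dr": [0,0,0.257],"jaw": 1},{"slide": [244,-331,-130],"dr": [0,0,0.257],"jaw": 1},{"slide": [245,-333,-130],"dr": [0,0,0.257],"jaw": 1},{"slide": [245,-333,-130],"dr": [0,0,0.257],"jaw": 1}]}}

```text
t: 5.25
tool_pos: [0.6159, 0.005, 0.3522]
orientation: [3.131, 0.253, 0.0]
force: [0.2, 0.5, -3.0]
opening: 0.0088
gripper_force: 55.0
```

```bash
cat > rack.py <<'E'
from tf import *
s=read_state(); print(s['t'],s['tool_pos'],s['orientation'],s['opening'],s['gripper_force'],s['force'])
yaw=2*np.degrees(np.arctan2(s['orientation'][1],s['orientation'][0])); print("tool yaw",yaw)
for n in ("top","scene"):
    p,im,d=cam(n); uv,X=cloud(p,d)
    hsv=cv2.cvtColor(im,cv2.COLOR_RGB2HSV)[uv[:,1],uv[:,0]]
    o=(hsv[:,1]>110)&(hsv[:,0]>8)&(hsv[:,0]<22)&(hsv[:,2]>90)&(X[:,2]>.1)&(np.hypot(X[:,0]-.58,X[:,1]-.2)<.3)
    P=X[o]
    if len(P)>100:
        r=cv2.minAreaRect(P[:,:2].astype(np.float32)); c=np.linalg.lstsq(np.c_[P[:,:2]-P[:,:2].mean(0),np.ones(len(P))],P[:,2],rcond=None)[0]
        print(n,"slab",r,"z",c[2],"slope",c[:2])
    f=np.load(n+"0.npz",allow_pickle=True); _,Y=cloud(p,f['d'])
    m=(np.hypot(Y[:,0]-.5625,Y[:,1]-.32)<.17)&(Y[:,2]>.162)&(Y[:,2]<.178)
    rr=cv2.minAreaRect(Y[m][:,:2].astype(np.float32)); print(n,"rack",rr)
    a=np.radians(99.2); e=np.array([[np.cos(a),np.sin(a)],[-np.sin(a),np.cos(a)]])
    if len(P)>100: print("slab in rack frame mm",(e@(np.array(r[0])-rr[0])*1000).round(1))
    # edges of tray walls (raised) in the rack frame
    q=(X[:,:2]-rr[0])@e.T*1000; zz=X[:,2]
    t=(zz>c[2]+.003)&(zz<c[2]+.018)&(q[:,0]<-118 if P[:,1].mean()<.15 else q[:,0]<0)&(q[:,0]>-300)&(abs(q[:,1])<100)
    if t.sum(): print("tray rim y",np.percentile(q[t][:,1],[0,1,99,100]).round(1),"x max",np.percentile(q[t][:,0],99.5))
E
python3 rack.py
```

```text
5.25 [0.61592226 0.00499589 0.35221284] [3.13113242e+00 2.52959349e-01 3.57999850e-04] 0.008758547480622911 55.01858174800873 [ 0.20828572  0.47612582 -2.99505372]
tool yaw 9.237612517678903
top slab ((0.5947197675704956, 0.09267307072877884), (0.11778232455253601, 0.09915751218795776), 9.884325981140137) z 0.17357346719073594 slope [-0.07745172 -0.0556559 ]
top rack ((0.5625384449958801, 0.32040396332740784), (0.1917043775320053, 0.2107008993625641), 9.200404167175293)
slab in rack frame mm [-229.9    4.6]
tray rim y [-80.  -79.1  80.   80.4] x max -124.25464041919217
scene slab ((0.6089037656784058, 0.04990058392286301), (0.110447458922863, 0.18482202291488647), 9.059245109558105) z 0.17576322499447064 slope [ 0.08174139 -0.4126241 ]
scene rack ((0.5650397539138794, 0.32001519203186035), (0.19440200924873352, 0.21088339388370514), 9.313426971435547)
slab in rack frame mm [-2.737e+02 -1.000e-01]
tray rim y [-82.  -80.5  79.1  80.7] x max -125.41119139507055
```

```bash
python3 - <<'E'
from tf import *
p,im,d=cam("top"); uv,X=cloud(p,d)
a=np.radians(99.2); e=np.array([[np.cos(a),np.sin(a)],[-np.sin(a),np.cos(a)]])
q=(X[:,:2]-[.5625,.3204])@e.T*1000
for lo in range(-320,-120,20):
    m=(q[:,0]>lo)&(q[:,0]<lo+20)&(X[:,2]>.14)&(X[:,2]<.21)
    w=m&(abs(abs(q[:,1])-75)<5); f=m&(abs(q[:,1])<50)
    print(lo,np.percentile(X[w][:,2],[50,90,98]).round(4) if w.sum() else 0, np.median(X[f][:,2]).round(4) if f.sum() else 0)
E
```

```text
-320 [0.1824 0.1849 0.1856] 0.1628
-300 [0.1817 0.1842 0.1859] 0.1613
-280 [0.1817 0.1846 0.1858] 0.1671
-260 [0.1813 0.1836 0.1841] 0.17
-240 [0.1814 0.1843 0.1852] 0.1704
-220 [0.1809 0.1832 0.1848] 0.1701
-200 [0.1794 0.1824 0.1844] 0.1696
-180 [0.1802 0.1826 0.1839] 0.1601
-160 [0.1796 0.1829 0.1846] 0.1599
-140 [0.1803 0.1832 0.1835] 0.1742
```

Request:
{"method": "servo_tool", "body": {"increments": [{"slide": [0,0,6],"dr": [0,0,0],"jaw": 1},{"slide": [0,0,18],"dr": [0,0,0],"jaw": 1},{"slide": [0,0,30],"dr": [0,0,0],"jaw": 1},{"slide": [0,0,37],"dr": [0,0,0],"jaw": 1},{"slide": [0,0,40],"dr": [0,0,0],"jaw": 1},{"slide": [0,-3,40],"dr": [0,0,0],"jaw": 1},{"slide": [0,-10,40],"dr": [0,0,0],"jaw": 1},{"slide": [0,-18,40],"dr": [0,0,0],"jaw": 1},{"slide": [0,-26,40],"dr": [0,0,0],"jaw": 1},{"slide": [0,-34,40],"dr": [0,0,0],"jaw": 1},{"slide": [0,-43,40],"dr": [0,0,0],"jaw": 1},{"slide": [0,-52,40],"dr": [0,0,0],"jaw": 1},{"slide": [0,-60,40],"dr": [0,0,0],"jaw": 1},{"slide": [0,-66,40],"dr": [0,0,0],"jaw": 1},{"slide": [0,-70,40],"dr": [0,0,0],"jaw": 1},{"slide": [0,-70,40],"dr": [0,0,0],"jaw": 1}]}}

```text
t: 7.0
tool_pos: [0.6048, 0.0746, 0.3117]
orientation: [-3.131, -0.253, 0.0]
force: [0.7, -0.3, -2.9]
opening: 0.0088
gripper_force: 55.0
```

```bash
cat > ins.py <<'E'
from tf import *
s=read_state(); print(s['t'],s['tool_pos'],s['force'],s['wrist_torque'],s['opening'])
p,im,d=cam("top"); uv,X=cloud(p,d); cv2.imwrite("pics/ins_%d.png"%(s['t']*10),cv2.resize(im[190:330,80:320],None,fx=3,fy=3,interpolation=cv2.INTER_CUBIC)[:,:,::-1])
a=np.radians(99.2); e=np.array([[np.cos(a),np.sin(a)],[-np.sin(a),np.cos(a)]])
q=(X[:,:2]-[.5625,.3204])@e.T*1000; z=X[:,2]
for lo in range(-260,110,20):
    m=(q[:,0]>lo)&(q[:,0]<lo+20)&(z>.1)&(z<.155)
    w=m&(z>.13)&(z<.148)&(abs(abs(q[:,1])-72)<14); f=m&(abs(q[:,1])<50)
    if w.sum()>3 and f.sum()>3: 
        yw=q[w][:,1]; print(lo,w.sum(),"rim z",np.percentile(z[w],90).round(4),"y-",yw[yw<0].min().round(1) if (yw<0).any() else 0,"y+",yw[yw>0].max().round(1) if (yw>0).any() else 0,"floor",np.median(z[f]).round(4))
E
python3 ins.py
```

```text
7.0 [0.60477682 0.07457423 0.31170334] [ 0.68851177 -0.26125113 -2.87487693] [-0.14263617 -0.00418909  0.02992346] 0.008809970451754343
-260 51 rim z 0.1453 y- 0 y+ 79.4 floor 0.1402
-240 40 rim z 0.1447 y- 0 y+ 80.0 floor 0.1205
-220 39 rim z 0.1443 y- 0 y+ 80.1 floor 0.1204
-200 40 rim z 0.144 y- 0 y+ 80.1 floor 0.1298
-180 40 rim z 0.1433 y- 0 y+ 80.2 floor 0.1296
-160 41 rim z 0.1444 y- 0 y+ 80.2 floor 0.1293
-100 5 rim z 0.1385 y- -72.3 y+ 0 floor 0.1197
-80 32 rim z 0.1432 y- -71.7 y+ 67.5 floor 0.1208
-60 22 rim z 0.1428 y- -69.9 y+ 67.0 floor 0.1407
```

Request:
{"method": "servo_tool", "body": {"increments": [{"slide": [0,-4,0],"dr": [0,0,0],"jaw": 1},{"slide": [0,-12,0],"dr": [0,0,0],"jaw": 1},{"slide": [0,-21,0],"dr": [0,0,0],"jaw": 1},{"slide": [0,-31,0],"dr": [0,0,0],"jaw": 1},{"slide": [0,-41,0],"dr": [0,0,0],"jaw": 1},{"slide": [0,-51,0],"dr": [0,0,0],"jaw": 1},{"slide": [0,-61,0],"dr": [0,0,0],"jaw": 1},{"slide": [0,-71,0],"dr": [0,0,0],"jaw": 1},{"slide": [0,-81,0],"dr": [0,0,0],"jaw": 1},{"slide": [0,-91,0],"dr": [0,0,0],"jaw": 1},{"slide": [0,-101,0],"dr": [0,0,0],"jaw": 1},{"slide": [0,-111,0],"dr": [0,0,0],"jaw": 1},{"slide": [0,-121,0],"dr": [0,0,0],"jaw": 1},{"slide": [0,-131,0],"dr": [0,0,0],"jaw": 1},{"slide": [0,-139,0],"dr": [0,0,0],"jaw": 1},{"slide": [0,-145,0],"dr": [0,0,0],"jaw": 1},{"slide": [0,-148,0],"dr": [0,0,0],"jaw": 1},{"slide": [0,-150,0],"dr": [0,0,0],"jaw": 1},{"slide": [0,-150,0],"dr": [0,0,0],"jaw": 1}]}}

```text
t: 8.95
tool_pos: [0.5808, 0.2222, 0.3117]
orientation: [3.131, 0.252, -0.0]
force: [-0.1, -0.2, -1.4]
opening: 0.0083
gripper_force: 55.0
```

```bash
python3 ins.py
```

```text
8.95 [0.58084524 0.22218526 0.31170682] [-0.0899122  -0.15256885 -1.36280792] [-0.14240507 -0.03050955  0.04945716] 0.008282048404452026
```

Request:
{"method": "servo_tool", "body": {"increments": [{"slide": [0,0,2],"dr": [0,0,0],"jaw": 1},{"slide": [0,0,4],"dr": [0,0,0],"jaw": 1},{"slide": [0,-1,4],"dr": [0,0,0],"jaw": 1},{"slide": [0,-2,4],"dr": [0,0,0],"jaw": 1},{"slide": [0,-3,4],"dr": [0,0,0],"jaw": 1},{"slide": [0,-3,4],"dr": [0,0,0],"jaw": 1}]}}

```text
t: 9.6
tool_pos: [0.5804, 0.2252, 0.3078]
orientation: [-3.131, -0.252, -0.0]
force: [0.4, 0.6, -2.1]
opening: 0.0082
gripper_force: 55.0
```

Request:
{"method": "servo_tool", "body": {"increments": [{"slide": [0,0,1],"dr": [0,0,0],"jaw": 1},{"slide": [0,-0.5,1],"dr": [0,0,0],"jaw": 1},{"slide": [0,-1,1],"dr": [0,0,0],"jaw": 1},{"slide": [0,-1,1],"dr": [0,0,0],"jaw": 1}]}}

```text
t: 10.0
tool_pos: [0.5803, 0.226, 0.3068]
orientation: [3.131, 0.252, 0.0]
force: [0.7, -1.0, -1.4]
opening: 0.0085
gripper_force: 55.0
```

Request:
{"method": "servo_tool", "body": {"increments": [{"slide": [0,0,1],"dr": [0,0,0],"jaw": 1},{"slide": [0,-0.5,1],"dr": [0,0,0],"jaw": 1},{"slide": [0,-1,1],"dr": [0,0,0],"jaw": 1},{"slide": [0,-1.5,1],"dr": [0,0,0],"jaw": 1},{"slide": [0,-1.5,1],"dr": [0,0,0],"jaw": 1}]}}

```text
t: 10.5
tool_pos: [0.5803, 0.2265, 0.3058]
orientation: [3.129, 0.251, 0.0]
force: [1.6, -7.4, -1.2]
opening: 0.0086
gripper_force: 55.0
```

```bash
python3 ins.py; ls pics
```

```text
10.5 [0.58031632 0.22645686 0.30580889] [ 1.57370899 -7.42630339 -1.1755206 ] [-1.37868345 -0.28564772  0.01483029] 0.00859016965486419
crop1.png
ins_105.png
ins_70.png
ins_89.png
scene0.png
top0.png
w1.png
```

Request:
{"method": "servo_tool", "body": {"increments": [{"slide": [0,0.5,0.5],"dr": [0,0,0],"jaw": 1},{"slide": [0,0.5,1],"dr": [0,0,0],"jaw": 1},{"slide": [0,0.5,1.5],"dr": [0,0,0],"jaw": 1},{"slide": [0,0.5,1.5],"dr": [0,0,0],"jaw": 1}]}}

```text
t: 10.95
tool_pos: [0.5804, 0.2262, 0.3047]
orientation: [3.13, 0.251, 0.001]
force: [-0.5, -7.0, 0.6]
opening: 0.0089
gripper_force: 55.0
```

Touching the ledge lightly; release, then look before lifting.

Request:
{"method": "servo_tool", "body": {"increments": [{"slide": [0,0,0],"dr": [0,0,0],"jaw": 0.8},{"slide": [0,0,0],"dr": [0,0,0],"jaw": 0.7},{"slide": [0,0,0],"dr": [0,0,0],"jaw": 0.65},{"slide": [0,0,0],"dr": [0,0,0],"jaw": 0.65}]}}

```text
t: 11.35
tool_pos: [0.58, 0.2273, 0.3044]
orientation: [-3.131, -0.253, -0.0]
force: [-1.0, 1.1, 0.3]
opening: 0.0317
gripper_force: 0.0
```

```bash
cat > wv.py <<'E'
from tf import *
s=read_state(); p,im,d=cam("wrist"); uv,X=cloud(p,d); cv2.imwrite("pics/w2.png",im[:,:,::-1])
a=np.radians(99.2); e=np.array([[np.cos(a),np.sin(a)],[-np.sin(a),np.cos(a)]])
q=(X[:,:2]-[.5625,.3204])@e.T*1000; z=X[:,2]; hsv=cv2.cvtColor(im,cv2.COLOR_RGB2HSV)[uv[:,1],uv[:,0]]
o=(hsv[:,1]>110)&(hsv[:,0]>8)&(hsv[:,0]<22)&(z>.11)&(z<.14)&(abs(q[:,1])<80)&(abs(q[:,0])<100)
if o.sum()>50:
    P=q[o]; print("slab",o.sum(),cv2.minAreaRect(P.astype(np.float32)),np.median(z[o])); A=np.linalg.lstsq(np.c_[P,np.ones(len(P))],z[o]*1000,rcond=None)[0]; print("slope",A)
E
python3 wv.py; python3 ins.py
```

```text
slab 29194 ((2.9694252014160156, -1.8998680114746094), (110.27848815917969, 97.93417358398438), 89.70167541503906) 0.12464785779154984
slope [4.53987663e-03 1.54812893e-03 1.24604005e+02]
11.4 [0.58001788 0.22728778 0.30432462] [ 0.17406105  0.28113263 -0.28328172] [ 0.03170728 -0.01664511 -0.02216489] 0.032081625108224265
```

View pics/w2.png

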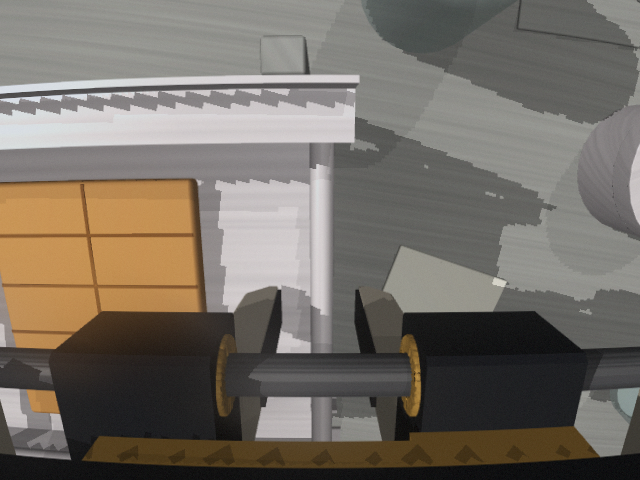

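The tray is level (underside ≈112.6 mm), seated against the stop. Next I lift clear and go to the dial, turning the wrist for a 150° clockwise stroke.

Request:
{"method": "servo_tool", "body": {"increments": [{"slide": [0,0,-15],"dr": [0,0,0],"jaw": 0.65},{"slide": [0,0,-45],"dr": [0,0,0],"jaw": 0.65},{"slide": [0,0,-80],"dr": [0,0,0],"jaw": 0.65},{"slide": [0,0,-100],"dr": [0,0,0],"jaw": 0.65},{"slide": [-15,11,-100],"dr": [0,0,-0.14],"jaw": 0.65},{"slide": [-30,22,-100],"dr": [0,0,-0.28],"jaw": 0.65},{"slide": [-45,33,-100],"dr": [0,0,-0.42],"jaw": 0.65},{"slide": [-60,44,-100],"dr": [0,0,-0.56],"jaw": 0.65},{"slide": [-75,55,-100],"dr": [0,0,-0.7],"jaw": 0.65},{"slide": [-90,66,-100],"dr": [0,0,-0.84],"jaw": 0.65},{"slide": [-105,77,-100],"dr": [0,0,-0.98],"jaw": 0.65},{"slide": [-120,88,-100],"dr": [0,0,-1.12],"jaw": 0.65},{"slide": [-135,99,-100],"dr": [0,0,-1.26],"jaw": 0.65},{"slide": [-150,110,-100],"dr": [0,0,-1.4],"jaw": 0.65},{"slide": [-165,121,-100],"dr": [0,0,-1.54],"jaw": 0.65},{"slide": [-177,131,-100],"dr": [0,0,-1.68],"jaw": 0.65},{"slide": [-177,131,-100],"dr": [0,0,-1.82],"jaw": 0.65},{"slide": [-177,131,-100],"dr": [0,0,-1.96],"jaw": 0.65},{"slide": [-177,131,-100],"dr": [0,0,-2.08],"jaw": 0.65},{"slide": [-177,131,-100],"dr": [0,0,-2.08],"jaw": 0.65}]}}

```text
t: 13.45
tool_pos: [0.4263, 0.0694, 0.4055]
orientation: [1.364, 2.828, 0.001]
force: [0.1, -1.0, 0.2]
opening: 0.0323
gripper_force: 0.0
```

```bash
cat > dl.py <<'E'
from tf import *
def fit(n):
    p,im,d=cam(n); uv,X=cloud(p,d)
    r0=np.hypot(X[:,0]-.4265,X[:,1]-.0695)
    m=(r0<.065)&(X[:,2]>.040)&(X[:,2]<.056); c=cv2.minEnclosingCircle(X[m][:,:2].astype(np.float32))
    b=(r0<.045)&(X[:,2]>.07)&(X[:,2]<.08); B=cv2.minAreaRect(X[b][:,:2].astype(np.float32)) if b.sum()>20 else None
    return p,im,d,c,B,b.sum()
if __name__=="__main__":
    s=read_state(); print(s['t'],s['q'],s['tool_pos'],"yaw",np.degrees(2*np.arctan2(s['orientation'][1],s['orientation'][0])))
    for n in ("top","scene","wrist"):
        p,im,d,c,B,k=fit(n); print(n,c,B,k)
        # marks: dark pixels in ring of face
        Cc=np.array(B[0]) if B else np.array(c[0])
        g=cv2.cvtColor(im,cv2.COLOR_RGB2GRAY).astype(np.float32)
        th=np.radians(np.arange(0,360,1.)); v=[]
        for rr in (.037,.038,.039,.040,.041,.042):
            P=np.c_[Cc[0]+rr*np.cos(th),Cc[1]+rr*np.sin(th),np.full(360,.044)]
            q=project(p,P).astype(np.float32); v.append(cv2.remap(g,q[:,0].reshape(-1,1),q[:,1].reshape(-1,1),cv2.INTER_LINEAR).ravel())
        v=np.mean(v,0); print(n,"profile/4deg",v.reshape(-1,3).mean(1).round(0).astype(int).tolist())
    cv2.imwrite("pics/w3.png",im[:,:,::-1])
E
python3 dl.py
```

```text
13.45 [ 4.24893972e-02 -3.42654464e-01  1.92655006e+00  6.43180106e-05
  1.55608276e+00 -6.29293798e-01] [0.42627884 0.06938181 0.40554239] yaw 128.49029060418934
top ((0.46184873580932617, 0.06083156168460846), 0.022293267771601677) None 0
top profile/4deg [97, 98, 98, 98, 98, 99, 98, 92, 78, 65, 62, 62, 62, 62, 62, 62, 61, 60, 61, 61, 62, 62, 53, 39, 28, 25, 21, 16, 14, 15, 14, 12, 11, 12, 21, 43, 56, 58, 52, 55, 57, 60, 63, 66, 67, 69, 70, 72, 74, 75, 76, 78, 79, 80, 80, 81, 80, 63, 44, 31, 65, 90, 88, 85, 85, 84, 84, 71, 43, 32, 48, 70, 79, 80, 79, 77, 76, 71, 65, 55, 46, 42, 42, 43, 47, 52, 57, 63, 65, 67, 83, 101, 102, 101, 101, 101, 102, 103, 101, 99, 100, 100, 100, 100, 100, 100, 99, 100, 100, 101, 100, 99, 99, 99, 98, 98, 97, 98, 98, 98]
scene ((0.428338885307312, 0.06982741504907608), 0.04689563065767288) ((0.42911580204963684, 0.06923210620880127), (0.056136179715394974, 0.015323366969823837), 66.4484634399414) 125
scene profile/4deg [173, 169, 149, 143, 154, 167, 172, 174, 173, 175, 175, 170, 156, 135, 135, 160, 176, 180, 181, 181, 180, 182, 180, 162, 136, 137, 162, 178, 
[... 547 characters left out ...]
941398233175278), (0.05648745968937874, 0.014359243214130402), 67.84810638427734) 1351
wrist profile/4deg [225, 225, 218, 157, 222, 225, 225, 225, 225, 225, 225, 218, 194, 161, 225, 226, 226, 226, 226, 226, 226, 226, 154, 84, 222, 226, 226, 226, 226, 226, 226, 226, 203, 172, 226, 226, 226, 225, 225, 226, 226, 226, 202, 170, 226, 226, 227, 226, 226, 226, 226, 226, 163, 89, 221, 226, 226, 226, 226, 227, 226, 226, 214, 141, 225, 225, 224, 224, 223, 223, 225, 225, 220, 131, 219, 225, 220, 222, 224, 219, 217, 168, 149, 51, 136, 163, 163, 164, 181, 211, 218, 219, 213, 143, 205, 225, 224, 221, 224, 225, 224, 225, 222, 152, 213, 225, 225, 225, 226, 225, 225, 216, 76, 39, 60, 208, 226, 226, 225, 225]
```

The wrist view gives the dial axis at (0.4268, 0.0694), the 0 mark at −20°, and the pointer at −112.2° (15.4 min). That leaves 147.8° clockwise to go; joint 6's limit means two grips.

Request:
{"method": "servo_tool", "body": {"increments": [{"slide": [0,0,10],"dr": [0,0,0.14],"jaw": 0.65},{"slide": [0,0,25],"dr": [0,0,0.28],"jaw": 0.65},{"slide": [0,0,40],"dr": [0,0,0.42],"jaw": 0.65},{"slide": [0,0,55],"dr": [0,0,0.56],"jaw": 0.65},{"slide": [0,0,70],"dr": [0,0,0.7],"jaw": 0.65},{"slide": [0,0,85],"dr": [0,0,0.84],"jaw": 0.65},{"slide": [0,0,95],"dr": [0,0,0.98],"jaw": 0.65},{"slide": [0,0,100],"dr": [0,0,1.058],"jaw": 0.65},{"slide": [0,0,105],"dr": [0,0,1.058],"jaw": 0.65},{"slide": [0,0,125],"dr": [0,0,1.058],"jaw": 0.65},{"slide": [0,0,145],"dr": [0,0,1.058],"jaw": 0.65},{"slide": [0,0,158],"dr": [0,0,1.058],"jaw": 0.65},{"slide": [0,0,164],"dr": [0,0,1.058],"jaw": 0.65},{"slide": [0,0,164],"dr": [0,0,1.058],"jaw": 0.65},{"slide": [0,0,164],"dr": [0,0,1.058],"jaw": 0.9},{"slide": [0,0,164],"dr": [0,0,1.058],"jaw": 1},{"slide": [0,0,164],"dr": [0,0,1.058],"jaw": 1},{"slide": [0,0,164],"dr": [0,0,1.058],"jaw": 1}], "force": 20}}

```text
t: 15.4
tool_pos: [0.4268, 0.0694, 0.2411]
orientation: [2.607, 1.751, 0.002]
force: [-0.4, -0.0, 3.2]
opening: 0.0138
gripper_force: 20.0
```

Request:
{"method": "servo_tool", "body": {"increments": [{"slide": [0,0,0],"dr": [0,0,0.06],"jaw": 1},{"slide": [0,0,0],"dr": [0,0,0.18],"jaw": 1},{"slide": [0,0,0],"dr": [0,0,0.31],"jaw": 1},{"slide": [0,0,0],"dr": [0,0,0.44],"jaw": 1},{"slide": [0,0,0],"dr": [0,0,0.57],"jaw": 1},{"slide": [0,0,0],"dr": [0,0,0.7],"jaw": 1},{"slide": [0,0,0],"dr": [0,0,0.83],"jaw": 1},{"slide": [0,0,0],"dr": [0,0,0.96],"jaw": 1},{"slide": [0,0,0],"dr": [0,0,1.09],"jaw": 1},{"slide": [0,0,0],"dr": [0,0,1.22],"jaw": 1},{"slide": [0,0,0],"dr": [0,0,1.35],"jaw": 1},{"slide": [0,0,0],"dr": [0,0,1.47],"jaw": 1},{"slide": [0,0,0],"dr": [0,0,1.55],"jaw": 1},{"slide": [0,0,0],"dr": [0,0,1.571],"jaw": 1},{"slide": [0,0,0],"dr": [0,0,1.571],"jaw": 1},{"slide": [0,0,0],"dr": [0,0,1.571],"jaw": 0.65},{"slide": [0,0,0],"dr": [0,0,1.571],"jaw": 0.65},{"slide": [0,0,0],"dr": [0,0,1.571],"jaw": 0.65},{"slide": [0,0,-20],"dr": [0,0,1.571],"jaw": 0.65},{"slide": [0,0,-45],"dr": [0,0,1.571],"jaw": 0.65}]}}

```text
t: 17.4
tool_pos: [0.4255, 0.0693, 0.2843]
orientation: [3.082, -0.606, -0.005]
force: [0.5, 0.9, -0.2]
opening: 0.0324
gripper_force: 0.0
```

Request:
{"method": "servo_tool", "body": {"increments": [{"slide": [0,0,-15],"dr": [0,0,-0.14],"jaw": 0.65},{"slide": [0,0,-35],"dr": [0,0,-0.28],"jaw": 0.65},{"slide": [0,0,-55],"dr": [0,0,-0.42],"jaw": 0.65},{"slide": [0,0,-75],"dr": [0,0,-0.56],"jaw": 0.65},{"slide": [0,0,-75],"dr": [0,0,-0.7],"jaw": 0.65},{"slide": [0,0,-75],"dr": [0,0,-0.84],"jaw": 0.65},{"slide": [0,0,-75],"dr": [0,0,-0.98],"jaw": 0.65},{"slide": [0,0,-75],"dr": [0,0,-1.12],"jaw": 0.65},{"slide": [0,0,-75],"dr": [0,0,-1.26],"jaw": 0.65},{"slide": [0,0,-75],"dr": [0,0,-1.4],"jaw": 0.65},{"slide": [0,0,-75],"dr": [0,0,-1.54],"jaw": 0.65},{"slide": [0,0,-75],"dr": [0,0,-1.68],"jaw": 0.65},{"slide": [0,0,-75],"dr": [0,0,-1.82],"jaw": 0.65},{"slide": [0,0,-75],"dr": [0,0,-1.96],"jaw": 0.65},{"slide": [0,0,-75],"dr": [0,0,-2.1],"jaw": 0.65}]}}

```text
t: 18.9
tool_pos: [0.4263, 0.0693, 0.36]
orientation: [-2.053, -2.378, 0.001]
force: [-0.7, 0.3, 0.7]
opening: 0.0328
gripper_force: 0.0
```

Request:
{"method": "servo_tool", "body": {"increments": [{"slide": [0,0,0],"dr": [0,0,-0.14],"jaw": 0.65},{"slide": [0,0,0],"dr": [0,0,-0.28],"jaw": 0.65},{"slide": [0,0,0],"dr": [0,0,-0.42],"jaw": 0.65},{"slide": [0,0,0],"dr": [0,0,-0.56],"jaw": 0.65},{"slide": [0,0,0],"dr": [0,0,-0.7],"jaw": 0.65},{"slide": [0,0,0],"dr": [0,0,-0.84],"jaw": 0.65},{"slide": [0,0,0],"dr": [0,0,-0.98],"jaw": 0.65},{"slide": [0,0,0],"dr": [0,0,-1.042],"jaw": 0.65},{"slide": [0,0,0],"dr": [0,0,-1.042],"jaw": 0.65}]}}

```text
t: 19.8
tool_pos: [0.4263, 0.0693, 0.36]
orientation: [-0.604, -3.083, 0.0]
force: [0.4, 0.1, 0.5]
opening: 0.0324
gripper_force: 0.0
```

```bash
python3 dl.py | grep -v prof
```

```text
19.8 [ 4.23763176e-02 -3.18128528e-01  1.99027980e+00 -1.20254430e-04
  1.46980925e+00 -1.14135016e+00] [0.42625314 0.06929695 0.36004477] yaw -202.17677290262722
top ((0.46060919761657715, 0.07126494497060776), 0.025357579812407494) None 0
scene ((0.4279763698577881, 0.06772103905677795), 0.047060128301382065) ((0.4288158118724823, 0.06845015287399292), (0.014699866063892841, 0.056311845779418945), 69.00436401367188) 117
wrist ((0.4271572232246399, 0.06961329281330109), 0.04511839896440506) ((0.42638537287712097, 0.06998573243618011), (0.013886055909097195, 0.05597324296832085), 67.44657135009766) 1718
```

Request:
{"method": "servo_tool", "body": {"increments": [{"slide": [0,0,25],"dr": [0,0,0],"jaw": 0.65},{"slide": [0,0,55],"dr": [0,0,0],"jaw": 0.65},{"slide": [0,0,80],"dr": [0,0,0],"jaw": 0.65},{"slide": [0,0,100],"dr": [0,0,0],"jaw": 0.65},{"slide": [0,0,113],"dr": [0,0,0],"jaw": 0.65},{"slide": [0,0,119],"dr": [0,0,0],"jaw": 0.65},{"slide": [0,0,119],"dr": [0,0,0],"jaw": 0.65},{"slide": [0,0,119],"dr": [0,0,0],"jaw": 0.9},{"slide": [0,0,119],"dr": [0,0,0],"jaw": 1},{"slide": [0,0,119],"dr": [0,0,0],"jaw": 1},{"slide": [0,0,119],"dr": [0,0,0],"jaw": 1}]}}

```text
t: 21.05
tool_pos: [0.427, 0.0698, 0.2423]
orientation: [0.605, 3.08, 0.003]
force: [1.0, 4.5, 2.2]
opening: 0.0135
gripper_force: 20.0
```

Request:
{"method": "servo_tool", "body": {"increments": [{"slide": [0,0,0],"dr": [0,0,0.06],"jaw": 1},{"slide": [0,0,0],"dr": [0,0,0.18],"jaw": 1},{"slide": [0,0,0],"dr": [0,0,0.31],"jaw": 1},{"slide": [0,0,0],"dr": [0,0,0.44],"jaw": 1},{"slide": [0,0,0],"dr": [0,0,0.57],"jaw": 1},{"slide": [0,0,0],"dr": [0,0,0.7],"jaw": 1},{"slide": [0,0,0],"dr": [0,0,0.83],"jaw": 1},{"slide": [0,0,0],"dr": [0,0,0.94],"jaw": 1},{"slide": [0,0,0],"dr": [0,0,1.0],"jaw": 1},{"slide": [0,0,0],"dr": [0,0,1.01],"jaw": 1},{"slide": [0,0,0],"dr": [0,0,1.01],"jaw": 1},{"slide": [0,0,0],"dr": [0,0,1.01],"jaw": 1},{"slide": [0,0,0],"dr": [0,0,1.01],"jaw": 0.65},{"slide": [0,0,0],"dr": [0,0,1.01],"jaw": 0.65},{"slide": [0,0,0],"dr": [0,0,1.01],"jaw": 0.65},{"slide": [0,0,-15],"dr": [0,0,1.01],"jaw": 0.65},{"slide": [0,0,-50],"dr": [0,0,1.01],"jaw": 0.65},{"slide": [0,0,-90],"dr": [0,0,1.01],"jaw": 0.65},{"slide": [0,0,-130],"dr": [0,0,1.01],"jaw": 0.65},{"slide": [0,0,-130],"dr": [0,0,1.01],"jaw": 0.65}]}}

```text
t: 23.05
tool_pos: [0.4278, 0.0693, 0.3774]
orientation: [2.016, 2.4, 0.01]
force: [0.9, 0.1, 0.0]
opening: 0.0329
gripper_force: 0.0
```

```bash
python3 dl.py | grep -v "p prof\|scene prof"; python3 tt.py
```

```text
23.05 [ 4.23708516e-02 -3.29557547e-01  1.96747714e+00 -3.02388837e-04
  1.49414105e+00 -1.30775588e-01] [0.42784374 0.06932721 0.37740941] yaw 99.92180468659517
top ((0.4630885124206543, 0.048237476497888565), 0.005867253057658672) None 0
scene ((0.42749571800231934, 0.07087647914886475), 0.04694170504808426) ((0.4281272292137146, 0.06914152204990387), (0.01671549491584301, 0.055370133370161057), 13.25910472869873) 132
wrist ((0.42689383029937744, 0.06971728056669235), 0.04518309608101845) ((0.42686206102371216, 0.07029309868812561), (0.013981761410832405, 0.055913496762514114), 9.666145324707031) 1608
wrist profile/4deg [222, 222, 182, 173, 222, 222, 222, 223, 223, 223, 221, 203, 161, 165, 223, 223, 223, 224, 223, 222, 222, 222, 151, 91, 221, 223, 223, 223, 223, 224, 223, 223, 209, 126, 222, 224, 224, 224, 224, 221, 216, 217, 211, 124, 204, 214, 219, 223, 224, 223, 223, 223, 217, 74, 168, 223, 223, 224, 223, 223, 223, 223, 222, 147, 197, 223, 222, 222, 222, 223, 223, 222, 221, 155, 202, 215, 214, 211, 216, 208, 212, 204, 189, 63, 154, 164, 159, 159, 159, 143, 106, 101, 98, 63, 135, 136, 142, 187, 220, 218, 217, 221, 204, 166, 220, 222, 222, 222, 222, 222, 222, 152, 39, 38, 126, 221, 222, 222, 222, 222]
23.2 [0.42612363 0.06928909 0.37060788] [-2.02095796e+00 -2.40488904e+00  8.62544444e-04] 0.03266682288280096 0.0 [-0.65161589 -0.31041856 -0.15318664]
slab [154.71750858 260.82344286] ((0.5625354647636414, 0.3200463056564331), (0.10958240181207657, 0.09175440669059753), 9.514049530029297) z 0.12318775303341203 slope [ 0.00029571 -0.00482124]
```

View pics/w3.png

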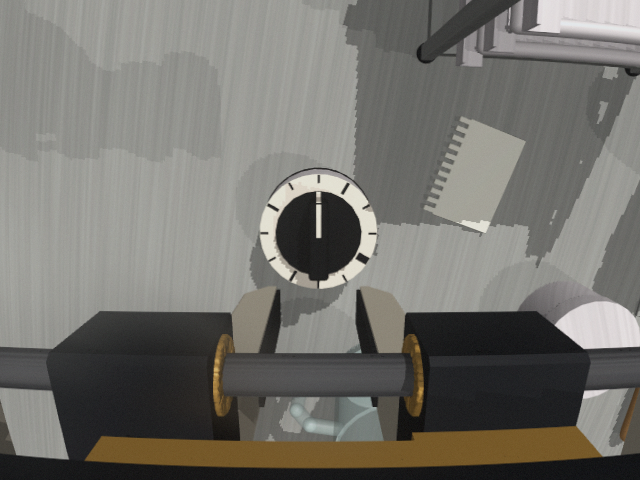

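The wrist view shows the pointer at (318,195), straight at the mark at (318,178), eight marks clockwise from the broad 0 at (362,258), so it reads 40 min. From the top view the tray is home within 1 mm and level.

```bash
python3 -c "
from plant import *
print(close_job())"
```

```text
the job is handed in; nothing more can be done
None
```

The tray is home on the middle runners against the stop and let go, the dial was then set to 40 minutes, and the job is handed in; the final camera check showed the tray within about 1 mm of home and the pointer within 0.5° of the 40 mark.

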